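Set out the black door fittings on their outline tiles

TASK

Set out the black iron fittings for a shed door: lay the black tee hinge, the black bolt, the black pull handle and the black knob each flat on the green tile that bears its own white outline, centred on the outline and turned the way the outline shows. Leave the galvanised latch and the combination square where they lie.

Things in the scene. Friction and masses are not known exactly. Their poses are not given: they have to be found in the camera images.
- tee_hinge: black iron tee hinge, flat, 110 mm long, 0.2 kg. Origin: mid-length, underside; x towards the strap's tip, z up. Cross leaf 20 x 76 x 4 mm at x -55 to -35; knuckle 12 mm high, 76 mm along y, at x = -31. Strap 7 mm thick, 28 mm wide from x -25 to +23, then 20 mm wide. Centre of mass near x = -13. Pinch across the strap at x = +1, fingertips close to the bench.
- black_bolt: black iron sliding bolt on its 100 x 40 x 4 mm back plate (x -55 to +45), 0.25 kg. Origin: underside, x along the rod, whose tip reaches x = +55; z up. Guide block 26 mm wide, top at 22 mm, x -45 to +11: grip across it at x = -14. Side knob at x = +22 out to y = +31; keeper, as high, at x = +37. Galvanised latch has the same shape but is pale.
- pull_handle: black iron D-shaped pull handle standing on two round feet (28 mm across, 5 mm thick, at x = +-45 mm), 118 mm long, 0.2 kg. Origin: its middle, at the level of the undersides; x along the grip bar, z up. Bar 14 mm thick, centre line 36 mm up, free from x -35 to +35. Both ends alike.
- door_knob: black round door knob standing on its rose (56 mm across, 5 mm thick), 0.18 kg. Knob 44 mm across, from 15 to 37 mm up, on a 24 mm stem. Origin: centre of the underside, z up; its turn does not matter.
- hinge_tile: fixed green board, 135 x 95 mm, top 8 mm above the bench, bearing a white silhouette of the tee hinge. Origin: underside, on the long centre line, 35 mm from the tile's middle towards the robot; x runs along the length, away from the robot; z up. Part's origin belongs over x = +35 mm, y = 0 (tile's middle). Cross leaf at the near end: hinge x along tile x.
- bolt_tile: fixed green board, 135 x 95 mm, top 8 mm above the bench, bearing a white silhouette of the bolt. Origin: underside, on the long centre line, 35 mm from the tile's middle towards the robot; x runs along the length, away from the robot; z up. Part's origin belongs over x = +35 mm, y = 0 (tile's middle). Rod tip at the far end, side knob at +y: bolt x along tile x.
- handle_tile: fixed green board, 135 x 95 mm, top 8 mm above the bench, bearing a white silhouette of the pull handle (bar with round feet). Origin: underside, on the long centre line, 35 mm from the tile's middle towards the robot; x runs along the length, away from the robot; z up. Part's origin belongs over x = +35 mm, y = 0 (tile's middle). Bar along tile x, either way round.
- knob_tile: fixed green board, 135 x 95 mm, top 8 mm above the bench, bearing a white silhouette of the knob's rose (60 mm disc). Origin: underside, on the long centre line, 35 mm from the tile's middle towards the robot; x runs along the length, away from the robot; z up. Part's origin belongs over x = +35 mm, y = 0 (tile's middle). 
- galv_latch: bright galvanised (pale grey) gate latch, same shape and size as the black bolt, same origin and axes; lies among the black fittings. To be left alone.
- comb_square: steel combination square lying flat at the left of the tiles: dark stock 100 x 20 x 20 mm along its x, bright blade 26 x 190 x 4 mm along its y. Origin: underside, middle of the stock; the blade crosses it at x = +22 mm. To be left alone.

How it is judged (in metres and radians):
At the end, for the whole second after the job is handed in: Each black fitting rests still and flat (0.12 rad) on its own tile, origin within 12 mm of the outline's middle along each tile axis; hinge, bolt and handle within 0.25 rad of the outline (hinge and bolt not reversed); galvanised latch and square within 20 mm of their starts (x of tee_hinge in the frame of hinge_tile between 0.023 and 0.047 m and y of tee_hinge in the frame of hinge_tile between -0.012 and 0.012 m and z of tee_hinge in the frame of hinge_tile between 0.004 and 0.012 m and angle between each of tee_hinge, black_bolt, pull_handle, door_knob's own z axis and vertical below 0.12 rad and linear speed of each of tee_hinge, black_bolt, pull_handle, door_knob below 0.02 m/s and angle between the x axis of tee_hinge and the x axis of hinge_tile, either way round below 0.25 rad and x of hinge_tile in the frame of tee_hinge below 0 m and x of black_bolt in the frame of bolt_tile between 0.023 and 0.047 m and y of black_bolt in the frame of bolt_tile between -0.012 and 0.012 m and z of black_bolt in the frame of bolt_tile between 0.004 and 0.012 m and angle between the x axis of black_bolt and the x axis of bolt_tile, either way round below 0.25 rad and x of bolt_tile in the frame of black_bolt below 0 m and x of pull_handle in the frame of handle_tile between 0.023 and 0.047 m and y of pull_handle in the frame of handle_tile between -0.012 and 0.012 m and z of pull_handle in the frame of handle_tile between 0.004 and 0.012 m and angle between the x axis of pull_handle and the x axis of handle_tile, either way round below 0.25 rad and x of door_knob in the frame of knob_tile between 0.023 and 0.047 m and y of door_knob in the frame of knob_tile between -0.012 and 0.012 m and z of door_knob in the frame of knob_tile between 0.004 and 0.012 m and distance of each of galv_latch, comb_square from where it was at the start of the episode below 0.02 m); the robot touches nothing.
It fails at once if the galvanised latch is moved by more than 30 mm (distance of galv_latch from where it was at the start of the episode above 0.03 m).
It fails at once if the combination square is moved by more than 30 mm (distance of comb_square from where it was at the start of the episode above 0.03 m).
It also fails if it takes over 99 s, if anything falls off the work surface, if the arm or the gripper's body presses on something with over 40 N, if the wrist force passes 120 N, or if a joint passes its speed limit or range.

ROBOT

A 6-joint arm with a two-finger parallel gripper is mounted at the origin on the work surface. World frame = base frame: x ahead of the robot, y to its left, z up, the work surface at z = 0. Lengths are in mm, angles in rad, forces in N, time in s.
With the tool pointing down it reaches from about 300 to 775 mm from the base axis. Payload 14.6 kg.
Tool frame: the origin (TCP) lies on the centre line of the jaws, within the pads' length; the fingertips stand 8 mm ahead of it and the grasp point (between the pads) lies 11 mm behind it; z points along the fingers, y is the line along which they close (so a half turn about z gives the same grasp; the last joint's range is limited). The gripper opens to 94 mm and grips with 3 to 60 N. Pads are 16 mm wide; open, the fingers measure 119 mm over their backs; the gripper's body (75 mm by 177 mm) begins 78 mm behind the grasp point.
Start: joints at [-1.265, 0.3, 1.521, -0, 1.321, -0.067], TCP at [200.316, -512.214, 213.446] pointing down, gripper open.
Joint ranges: [-3.03, 3.03], [-0.79, 2.21], [0.23, 2.52], [-1.04, 4.18], [0, 3.07], [-2.55, 2.55]. Speed limits (rad/s): [2.22, 2.22, 2.57, 3.14, 3.14, 3.14].

INTERFACE

Orientations are given as [roll, pitch, yaw] about the fixed x, y, z axes, in that order (R = Rz(yaw) Ry(pitch) Rx(roll)).
In Python, from cell import manip gives the robot as it stands.
- The arm moves only by the tool jog_arm, never from a script. Its argument "rows" is one flat list of numbers, 7 for each row, row after row: the shift along the world's x, y, z in cm, then the turn, a rotation vector about the world's x, y, z in rad, then the closure, from 0 (fully open) to 1 (shut). In form: [dx, dy, dz, rx, ry, rz, fingers, dx, dy, dz, rx, ry, rz, fingers, ...]. A call has 1 to 20 rows; each row shifts and turns the commanded pose from where the row before left it; what a row does not reach is not made up. A row lasts 1/12 s, in which the tool goes at most 41.7 mm and 7.16 degrees, less where a joint would pass 70% of its speed; a pose out of reach is approached as far as the arm can. A call with a gripper value outside its range is refused whole. The fingers move at their own pace and stop on an object; "newtons" is the grip in N (left out, the last holds). Time passes only in rows, so rows that do not move let the fingers close. It gives the time, the measured TCP pose, the force, the opening and the grip force at its end, in the units of the state.
- manip.read_state(): the state, without advancing time (a new reading comes with each control period).
- manip.camera(name): name is "scene" or "top"; returns (picture, depth): 480x640x3 uint8, blue, green, red; 480x640 float32, mm along the optical axis (not along the pixel's ray), 0 where there is no reading.
- manip.camera_model(name): a dict with "K" (3x3 intrinsics, pixels), "k1" (the pictures are not rectified: a ray, as slopes to the right and down, at radius r is drawn at 1 + k1 r^2 times it, then the intrinsics apply), "R" (3x3) and "t" (3): a world point X has camera coordinates R X + t. Camera axes: x right, y down, z forward; pixel columns grow to the right and rows downward; lengths in mm; the calibration is good to about 2 mm. A picture is of the moment at which its call begins. camera_model takes no time and is no camera call.
- manip.sign_off(): hands the job in; it is judged then, once.
The state is a dict: "clock": time; "joints": joint angles; "qd": joint speeds; "effort": joint torques, N m; "eef_pos": TCP position; "eef_rot": TCP orientation; "wrist_force": force on the tool from outside, world axes, zero at the start; "moment": the same for the moment, N m; "finger_gap": finger opening in mm; "finger_force": force on a finger pad.
Only numpy, scipy, OpenCV 4.12 (cv2) and the standard library are available. Lean on these libraries where they do the work, as an engineer would, in place of code of your own. Each camera call takes 0.05 s, during which the arm holds its last target. There are 200 camera calls.

## Working session

There is one attempt and no reset: what is moved stays moved. The work goes in short steps, Python scripts to look and compute and a tool call to move; the robot and the scene stay as the last step left them, time stands still between calls to the robot, and variables do not carry over. Pictures are saved under pics/ and viewed, at most 14 in all, crops included, and the job is handed in when it is done.

Besides the shell and the picture viewer there is one more tool, called after "Call:" as name(argument=value, ...) on one line, values as JSON. jog_arm: Moves the arm, as the interface text tells. Its arguments: {"type":"object","properties":{"rows":{"type":"array"},"newtons":{"type":"number"}},"required":["rows"]}

```bash
ls; mkdir -p pics
python3 - <<'E'
from cell import manip
import cv2,numpy as np
for n in("top","scene"):
    p,d=manip.camera(n); cv2.imwrite(f"pics/{n}0.png",p); np.save(f"{n}0.npy",d)
    m=manip.camera_model(n); print(n,m)
print(manip.read_state())
E
```

```text
pics
top {'K': array([[618.78077531,   0.        , 321.90230286],
       [  0.        , 618.78077531, 251.31452341],
       [  0.        ,   0.        ,   1.        ]]), 'k1': 0.07387077056343967, 'R': array([[-0.00777222, -0.99987796, -0.01355237],
       [-0.99834406,  0.00853137, -0.05688896],
       [ 0.05699763,  0.01308778, -0.99828853]]), 't': array([  85.307197  ,  523.31299799, 1436.17262353])}
scene {'K': array([[520.06515022,   0.        , 324.72036469],
       [  0.        , 520.06515022, 241.07041476],
       [  0.        ,   0.        ,   1.        ]]), 'k1': 0.017334459165277216, 'R': array([[-0.29560174,  0.95524652, -0.01112161],
       [ 0.72747399,  0.21754106, -0.65073611],
       [-0.619194  , -0.2004494 , -0.75922252]]), 't': array([  77.82021774, -365.57552122, 1640.9794127 ])}
{'clock': 0.1, 'joints': array([-1.26457950e+00,  3.00402834e-01,  1.52151279e+00,  6.52776015e-06,
        1.32068460e+00, -6.66084294e-02]), 'qd': array([-5.69608138e-04, -4.69195332e-04, -1.15217550e-03,  1.44479548e-05,
        3.42718652e-04, -1.80854228e-05]), 'effort': array([ 2.84008805e-03, -5.32633531e+01, -3.53282726e+01,  7.10156746e-02,
        2.34677747e-02, -6.76896866e-05]), 'eef_pos': array([ 200.26415051, -512.0070174 ,  212.95265776]), 'eef_rot': array([-3.14058775e+00, -7.33715963e-05,  3.72823603e-01]), 'wrist_force': array([0.72090055, 0.29938702, 0.1574521 ]), 'moment': array([0.04894643, 0.01035593, 0.03011092]), 'finger_force': 0.0, 'finger_gap': 93.75614412996302}
```

View pics/top0.png

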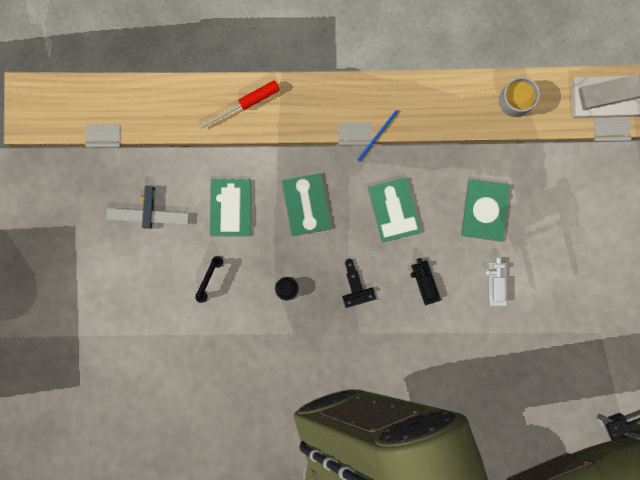

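View pics/scene0.png

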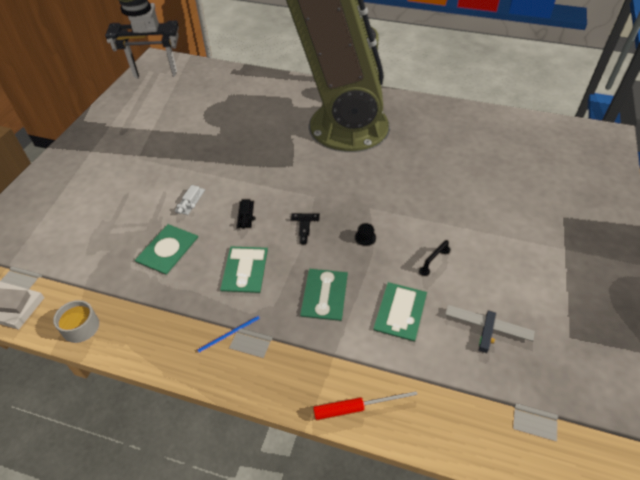

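The top view shows the parts left to right: handle (210,280), knob (287,288), hinge (355,285), bolt (425,282), galvanised latch (498,282). The tiles, also left to right, are bolt (231,208), handle (307,204), hinge (396,209) and knob (486,210), with the square at (148,210).

```bash
cat > h.py <<'E'
import cv2,numpy as np
from cell import manip
def ray(n,uv):
    m=manip.camera_model(n); uv=np.atleast_2d(uv).astype(float)
    D=np.array([m['k1'],0,0,0,0])
    # drawn at (1+k1 r^2) times the slope: the OpenCV model
    s=cv2.undistortPoints(uv.reshape(-1,1,2),m['K'],D).reshape(-1,2)
    return m,np.c_[s,np.ones(len(s))]
def onplane(n,uv,z):
    m,s=ray(n,uv); c=-m['R'].T@m['t']; w=s@m['R']
    return c+w*((z-c[2])/w[:,2])[:,None]
def cloud(n,d):
    v,u=np.indices(d.shape); m,s=ray(n,np.c_[u.ravel(),v.ravel()])
    return ((s*d.reshape(-1,1)-m['t'])@m['R']).reshape(*d.shape,3)
E
cat > meas.py <<'E'
from h import *
import sys
p=cv2.imread("pics/top0.png");d=np.load("top0.npy")
C=cloud("top",d)
print("bench z", np.median(C[310:325,300:500,2]), np.std(C[310:325,300:500,2]))
hsv=cv2.cvtColor(p,cv2.COLOR_BGR2HSV)
g=cv2.inRange(hsv,(60,80,40),(95,255,255)); g[:160]=0;g[260:]=0
cs,_=cv2.findContours(g,cv2.RETR_EXTERNAL,cv2.CHAIN_APPROX_NONE)
for c in cs:
    if cv2.contourArea(c)<800: continue
    w=onplane("top",c.reshape(-1,2),8)[:,:2].astype(np.float32)
    r=cv2.minAreaRect(w)
    b=cv2.boxPoints(r);e1=b[1]-b[0];e2=b[2]-b[1];e=e1 if np.hypot(*e1)>np.hypot(*e2) else e2
    a=np.arctan2(e[1],e[0]); a=(a+np.pi/2)%np.pi-np.pi/2
    x,y,ww,hh=cv2.boundingRect(c)
    q=p[y:y+hh,x:x+ww].min(2)>170
    vv,uu=np.nonzero(q); wm=onplane("top",np.c_[uu+x,vv+y],8).mean(0)
    print("tile px",x+ww/2,y+hh/2,"centre",np.round(r[0],1),"size",np.round(r[1],1),"yaw",round(float(a),3),"white mean",np.round(wm[:2],1),"z",np.median(C[y+5:y+hh-5,x+8:x+ww-8,2]).round(1))
blk=(p.max(2)<50).astype(np.uint8)*255; blk[:240]=0; blk[325:]=0; blk[:,:180]=0
cs,_=cv2.findContours(blk,cv2.RETR_EXTERNAL,cv2.CHAIN_APPROX_NONE)
for c in cs:
    if cv2.contourArea(c)<100: continue
    w=onplane("top",c.reshape(-1,2),4)[:,:2].astype(np.float32);r=cv2.minAreaRect(w)
    print("blk",cv2.boundingRect(c),"minrect",np.round(r[0],1),np.round(r[1],1),round(r[2],1))
# metric orthoview of parts at 4x
crop=p[245:320,185:520]
cv2.imwrite("pics/c1.png",np.vstack([cv2.resize(crop[:,:170],None,fx=4.5,fy=4,interpolation=cv2.INTER_CUBIC)[:290],cv2.resize(crop[:,165:],None,fx=4.5,fy=4,interpolation=cv2.INTER_CUBIC)[:290]]))
h=np.clip(C[245:320,185:520,2]*6,0,255).astype(np.uint8)
h=cv2.applyColorMap(h,cv2.COLORMAP_JET)
cv2.imwrite("pics/c2.png",np.vstack([cv2.resize(h[:,:170],None,fx=4.5,fy=4,interpolation=0)[:290],cv2.resize(h[:,165:],None,fx=4.5,fy=4,interpolation=0)[:290]]))
E
sed -i 's/fx=4.5,fy=4/fx=4.5,fy=3.9/' meas.py; python3 meas.py
```

```text
bench z -0.46577336459723073 80.19327377757429
tile px 486.0 210.5 centre [ 619.1 -302.8] size [ 95.5 133.8] yaw -0.154 white mean [ 619.1 -303.5] z 7.4
tile px 230.5 207.5 centre [631.5 297.8] size [ 94.6 133.2] yaw -0.008 white mean [629.  299.5] z 7.8
tile px 395.0 210.0 centre [622.4 -90.1] size [133.9  93.8] yaw 0.242 white mean [607.1 -94.1] z 7.6
tile px 306.5 205.0 centre [636.6 118.2] size [133.7  93.4] yaw 0.171 white mean [636.8 118.7] z 7.9
blk (276, 277, 22, 23) minrect [438.8 165.3] [49.5 51.8] 89.7
blk (343, 259, 33, 48) minrect [454.5   4.6] [107.2  73. ] 13.6
blk (411, 258, 30, 47) minrect [ 453.7 -156.8] [107.1  45.3] 18.1
blk (196, 257, 27, 45) minrect [461.7 347.9] [ 26.4 115.2] 65.5
```

View pics/c1.png

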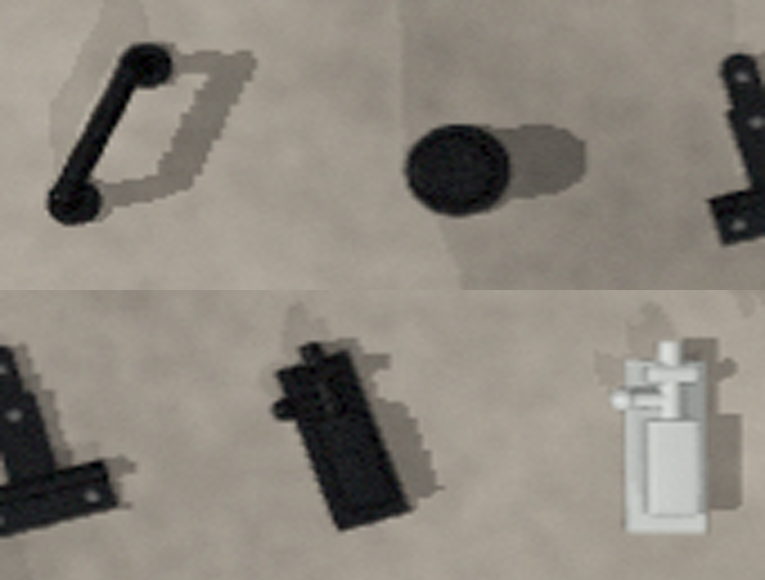

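View pics/c2.png

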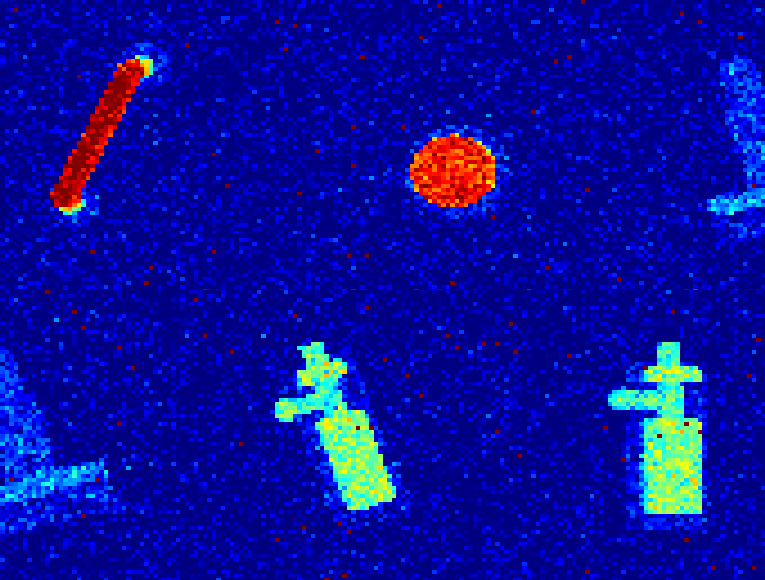

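```bash
cat > m2.py <<'E'
from h import *
p=cv2.imread("pics/top0.png");d=np.load("top0.npy");C=cloud("top",d)
def sel(x0,y0,x1,y1,lo,hi):
    m=np.zeros(d.shape,np.uint8);m[y0:y1,x0:x1]=255;m[(C[...,2]<lo)|(C[...,2]>hi)]=0
    return cv2.medianBlur(m,3)
m=sel(270,270,305,305,30,45);q=C[m>0];print("knob",q.mean(0),len(q),cv2.minAreaRect(q[:,:2].astype(np.float32)))
m=sel(190,250,230,305,30,55);q=C[m>0];l=cv2.fitLine(q[:,:2].astype(np.float32),cv2.DIST_HUBER,0,.01,.01).ravel()
print("handle",q.mean(0),np.arctan2(l[1],l[0]),cv2.minAreaRect(q[:,:2].astype(np.float32)))
for nm,x0,x1 in(("bolt",405,445),("galv",480,515)):
    m=sel(x0,250,x1,312,14,30);m=cv2.morphologyEx(m,cv2.MORPH_OPEN,np.ones((7,7),np.uint8));q=C[m>0]
    r=cv2.minAreaRect(q[:,:2].astype(np.float32));print(nm,q.mean(0),r)
m=sel(335,250,380,312,9,20);q=C[m>0]
if len(q): l=cv2.fitLine(q[:,:2].astype(np.float32),cv2.DIST_HUBER,0,.01,.01).ravel();print("knuckle",q.mean(0),len(q),np.arctan2(l[1],l[0]))
E
python3 m2.py
```

```text
knob [437.82444363 166.4134686   36.34415722] 268 ((437.67242431640625, 166.76275634765625), (41.81200408935547, 39.199119567871094), 89.53592681884766)
handle [461.8105434  345.97148372  46.95443177] -0.42562544 ((471.4935607910156, 219.39877319335938), (82.86213684082031, 309.5877685546875), 4.105518341064453)
bolt [ 447.85097582 -162.00480779   25.72804152] ((467.32440185546875, -64.00196838378906), (243.66497802734375, 82.99908447265625), 82.87761688232422)
galv [ 434.48609742 -323.21834955   34.88886687] ((434.7904357910156, -140.24378967285156), (55.609947204589844, 404.5067138671875), 0.2198687344789505)
knuckle [425.97400044  -0.55220617  10.83444642] 126 -1.2711111
```

```bash
sed -i 's/    return cv2.medianBlur(m,3)/    return m \& cv2.medianBlur(m,3)/; s/m=cv2.morphologyEx(m,cv2.MORPH_OPEN/m0=m;m=m0\&cv2.morphologyEx(cv2.medianBlur(m,5),cv2.MORPH_OPEN/' m2.py; python3 m2.py
```

```text
knob [437.84889342 166.50262923  36.42772785] 265 ((437.67242431640625, 166.76275634765625), (41.81200408935547, 39.199119567871094), 89.53592681884766)
handle [461.89515055 347.13994291  41.12032862] -0.41995168 ((462.7662048339844, 347.5689392089844), (14.489623069763184, 92.861328125), 66.06096649169922)
bolt [ 447.83187639 -162.50277037   21.1046792 ] ((455.4176025390625, -160.09307861328125), (90.0101089477539, 25.935829162597656), 19.519872665405273)
galv [ 444.04635071 -326.78340406   20.91464112] ((450.4744873046875, -326.7777404785156), (85.81495666503906, 29.250593185424805), 1.6592603921890259)
knuckle [425.14768998  -0.58042333  12.34023725] 94 -1.2745203
```

Call:
jog_arm(rows=[2.02, 2.89, -1, 0, 0, -0.004, 0.3, 2.02, 2.89, -1, 0, 0, -0.004, 0.3, 2.02, 2.89, -1, 0, 0, -0.004, 0.3, 2.02, 2.89, -1, 0, 0, -0.004, 0.3, 2.02, 2.89, -1, 0, 0, -0.004, 0.3, 2.02, 2.89, -1, 0, 0, -0.004, 0.3, 2.02, 2.89, -1, 0, 0, -0.004, 0.3, 2.02, 2.89, -1, 0, 0, -0.004, 0.3, 2.02, 2.89, -1, 0, 0, -0.004, 0.3, 2.02, 2.89, -1, 0, 0, -0.004, 0.3, 2.02, 2.89, -1, 0, 0, -0.004, 0.3, 2.02, 2.89, -1, 0, 0, -0.004, 0.3, 0, 0, -2, 0, 0, 0, 0.3, 0, 0, -1, 0, 0, 0, 0.3, 0, 0, 0, 0, 0, 0, 0.3, 0, 0, 0, 0, 0, 0, 0.3], newtons=30)

```text
clock: 1.43
eef_pos: [442.2, -166.0, 63.4]
eef_rot: [-3.141, 0.001, 0.324]
wrist_force: [-0.0, 0.0, 0.2]
finger_gap: 65.9
finger_force: 0.0
```

Call:
jog_arm(rows=[0.05, 0.1, -2, 0, 0, 0, 0.3, 0, 0, -1.5, 0, 0, 0, 0.3, 0, 0, -1, 0, 0, 0, 0.3, 0, 0, -0.4, 0, 0, 0, 0.3, 0, 0, 0, 0, 0, 0, 0.3, 0, 0, 0, 0, 0, 0, 1, 0, 0, 0, 0, 0, 0, 1, 0, 0, 0, 0, 0, 0, 1, 0, 0, 0, 0, 0, 0, 1, 0, 0, 0, 0, 0, 0, 1, 0, 0, 0, 0, 0, 0, 1, 0, 0, 0, 0, 0, 0, 1])

```text
clock: 2.43
eef_pos: [443.3, -164.4, 14.6]
eef_rot: [3.141, -0.0, 0.325]
wrist_force: [-0.1, -0.1, 2.1]
finger_gap: 25.8
finger_force: 30.0
```

Call:
jog_arm(rows=[0, 0, 1, 0, 0, 0, 1, 0, 0, 3, 0, 0, 0, 1, 0, 0, 4, 0, 0, 0, 1, 0.55, 1.45, 1, 0, 0, -0.01, 1, 1.1, 2.9, 0, 0, 0, -0.021, 1, 1.1, 2.9, 0, 0, 0, -0.021, 1, 1.1, 2.9, 0, 0, 0, -0.021, 1, 1.1, 2.9, 0, 0, 0, -0.021, 1, 1.1, 2.9, 0, 0, 0, -0.021, 1, 1.1, 2.9, 0, 0, 0, -0.021, 1, 1.1, 2.9, 0, 0, 0, -0.021, 1, 1.1, 2.9, 0, 0, 0, -0.021, 1, 1.1, 2.9, 0, 0, 0, -0.021, 1, 1.1, 2.9, 0, 0, 0, -0.021, 1, 1.1, 2.9, 0, 0, 0, -0.021, 1, 1.1, 2.9, 0, 0, 0, -0.021, 1, 1.1, 2.9, 0, 0, 0, -0.021, 1, 1.1, 2.9, 0, 0, 0, -0.021, 1, 1.1, 2.9, 0, 0, 0, -0.021, 1, 0.5, 1.3, 0, 0, 0, -0.01, 1])

```text
clock: 4.1
eef_pos: [618.7, 301.3, 104.7]
eef_rot: [-3.141, 0.0, -0.01]
wrist_force: [0.2, -0.7, -2.9]
finger_gap: 25.6
finger_force: 30.0
```

Call:
jog_arm(rows=[0, 0, -2, 0, 0, 0, 1, 0, 0, -1.5, 0, 0, 0, 1, 0, 0, 0, 0, 0, 0, 1, 0, 0, 0, 0, 0, 0, 1])

```text
clock: 4.43
eef_pos: [618.3, 297.9, 69.3]
eef_rot: [3.141, 0.002, -0.01]
wrist_force: [0.3, -0.0, -2.6]
finger_gap: 25.6
finger_force: 30.0
```

Call:
jog_arm(rows=[0, 0, -2, 0, 0, 0, 1, 0, 0, -1.5, 0, 0, 0, 1, 0, 0, -0.7, 0, 0, 0, 1, 0, 0, -0.4, 0, 0, 0, 1, 0, 0, 0, 0, 0, 0, 1, 0, 0, 0, 0, 0, 0, 1])

```text
clock: 4.93
eef_pos: [619.0, 298.1, 24.1]
eef_rot: [-3.141, -0.001, -0.01]
wrist_force: [-0.2, -0.2, -2.0]
finger_gap: 25.6
finger_force: 30.0
```

Call:
jog_arm(rows=[0, 0, -0.05, 0, 0, 0, 1, 0, 0, 0, 0, 0, 0, 0.45, 0, 0, 0, 0, 0, 0, 0.45, 0, 0, 0, 0, 0, 0, 0.45, 0, 0, 0, 0, 0, 0, 0.45, 0, 0, 0, 0, 0, 0, 0.45, 0, 0, 1, 0, 0, 0, 0.45, 0, 0, 3, 0, 0, 0, 0.45, 0, 0, 4, 0, 0, 0, 0.45, -1, 0.3, 0, 0, 0, 0.12, 0.45, -1, 0.3, 0, 0, 0, 0.12, 0.45, -1, 0.3, 0, 0, 0, 0.12, 0.45, -1, 0.3, 0, 0, 0, 0.12, 0.45, -1, 0.3, 0, 0, 0, 0.12, 0.45, -1, 0.3, 0, 0, 0, 0.12, 0.45, -1, 0.3, 0, 0, 0, 0.12, 0.45, -1, 0.3, 0, 0, 0, 0.12, 0.45, -1, 0.3, 0, 0, 0, 0.12, 0.45, -1, 0.3, 0, 0, 0, 0.12, 0.45])

```text
clock: 6.52
eef_pos: [518.3, 328.3, 103.9]
eef_rot: [3.141, -0.001, 1.196]
wrist_force: [0.7, 0.1, -0.2]
finger_gap: 51.4
finger_force: 0.0
```

Call:
jog_arm(rows=[-1, 0.4, 0, 0, 0, 0.12, 0.45, -1, 0.4, 0, 0, 0, 0.12, 0.45, -1, 0.3, 0, 0, 0, 0.12, 0.45, -1, 0.3, 0, 0, 0, 0.12, 0.45, -1, 0.3, 0, 0, 0, 0.12, 0.45, -0.6, 0.3, 0, 0, 0, 0.12, 0.45, 0, 0, 0, 0, 0, 0.12, 0.45, 0, 0, 0, 0, 0, 0.12, 0.45, 0, 0, 0, 0, 0, 0.12, 0.45, 0, 0, 0, 0, 0, 0.12, 0.45, 0, 0, 0, 0, 0, 0.12, 0.45, 0, 0, 0, 0, 0, 0.12, 0.45, 0, 0, 0, 0, 0, 0.09, 0.45, 0, 0, 0, 0, 0, 0, 0.45, 0, 0, 0, 0, 0, 0, 0.45])

```text
clock: 7.77
eef_pos: [462.8, 348.2, 103.6]
eef_rot: [3.141, 0.0, 2.717]
wrist_force: [0.5, -1.3, -0.7]
finger_gap: 51.8
finger_force: 0.0
```

Run:
```python
from h import *
p,d=manip.camera("top"); cv2.imwrite("pics/t1.png",cv2.resize(p[150:320,90:400],None,fx=2.5,fy=2.5,interpolation=cv2.INTER_CUBIC))
```

```text
(no output)
```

View pics/t1.png

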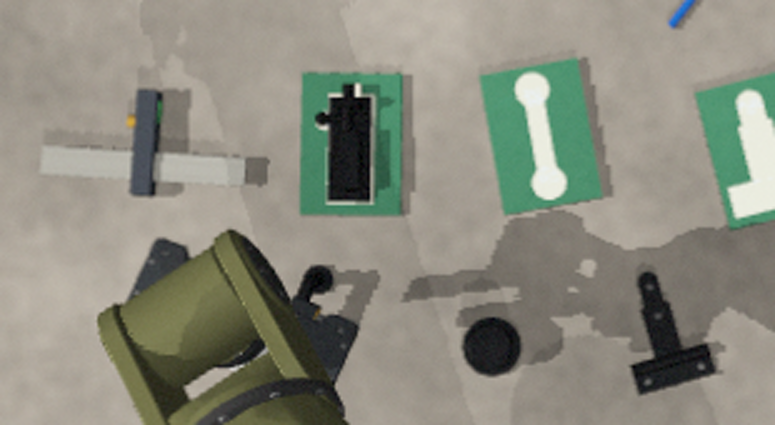

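The bolt lies on its outline, centred near (348,147) in the crop and the right way round. The gripper is over the handle.

Call:
jog_arm(rows=[0, 0, -3, 0, 0, 0, 0.45, 0, 0, -2.5, 0, 0, 0, 0.45, 0, 0, -1.5, 0, 0, 0, 0.45, 0, 0, -0.8, 0, 0, 0, 0.45, 0, 0, 0, 0, 0, 0, 0.45, 0, 0, 0, 0, 0, 0, 1, 0, 0, 0, 0, 0, 0, 1, 0, 0, 0, 0, 0, 0, 1, 0, 0, 0, 0, 0, 0, 1, 0, 0, 0, 0, 0, 0, 1, 0, 0, 0, 0, 0, 0, 1, 0, 0, 0, 0, 0, 0, 1])

```text
clock: 8.82
eef_pos: [462.8, 348.1, 25.2]
eef_rot: [3.141, 0.0, 2.72]
wrist_force: [-0.7, -1.3, 2.5]
finger_gap: 13.3
finger_force: 30.0
```

Call:
jog_arm(rows=[0, 0, 1, 0, 0, 0, 1, 0, 0, 3, 0, 0, 0, 1, 0, 0, 4, 0, 0, 0, 1, 1.24, -1.64, 0, 0, 0, 0.042, 1, 1.24, -1.64, 0, 0, 0, 0.042, 1, 1.24, -1.64, 0, 0, 0, 0.042, 1, 1.24, -1.64, 0, 0, 0, 0.042, 1, 1.24, -1.64, 0, 0, 0, 0.042, 1, 1.24, -1.64, 0, 0, 0, 0.042, 1, 1.24, -1.64, 0, 0, 0, 0.042, 1, 1.24, -1.64, 0, 0, 0, 0.042, 1, 1.24, -1.64, 0, 0, 0, 0.042, 1, 1.24, -1.64, 0, 0, 0, 0.042, 1, 1.24, -1.64, 0, 0, 0, 0.042, 1, 1.24, -1.64, 0, 0, 0, 0.042, 1, 1.24, -1.64, 0, 0, 0, 0.042, 1, 1.24, -1.64, 0, 0, 0, 0.047, 1, 0, 0, -3, 0, 0, 0, 1, 0, 0, 0, 0, 0, 0, 1, 0, 0, 0, 0, 0, 0, 1])

```text
clock: 10.48
eef_pos: [635.2, 118.5, 74.1]
eef_rot: [3.141, -0.004, -2.971]
wrist_force: [-0.0, -0.4, -1.9]
finger_gap: 12.7
finger_force: 30.0
```

Call:
jog_arm(rows=[0.1, 0, -2, 0, 0, 0, 1, 0, 0, -1.2, 0, 0, 0, 1, 0, 0, -0.6, 0, 0, 0, 1, 0, 0, -0.2, 0, 0, 0, 1, 0, 0, 0, 0, 0, 0, 1, 0, 0, 0, 0, 0, 0, 1])

```text
clock: 10.98
eef_pos: [637.6, 118.7, 35.8]
eef_rot: [3.142, 0.001, -2.97]
wrist_force: [-0.5, 1.0, -2.1]
finger_gap: 13.2
finger_force: 30.0
```

Call:
jog_arm(rows=[0, 0, -0.15, 0, 0, 0, 1, 0, 0, 0, 0, 0, 0, 0.25, 0, 0, 0, 0, 0, 0, 0.25, 0, 0, 0, 0, 0, 0, 0.25, 0, 0, 0, 0, 0, 0, 0.25, 0, 0, 0, 0, 0, 0, 0.25, 0, 0, 1, 0, 0, 0, 0.25, 0, 0, 3, 0, 0, 0, 0.25, 0, 0, 3, 0, 0, 0, 0.25, -2.5, 0.6, 0, 0, 0, 0, 0.25, -2.5, 0.6, 0, 0, 0, 0, 0.25, -2.5, 0.6, 0, 0, 0, 0, 0.25, -2.5, 0.6, 0, 0, 0, 0, 0.25, -2.5, 0.6, 0, 0, 0, 0, 0.25, -2.5, 0.6, 0, 0, 0, 0, 0.25, -2.5, 0.6, 0, 0, 0, 0, 0.25, -2.5, 0.6, 0, 0, 0, 0, 0.25, 0, 0, -2, 0, 0, 0, 0.25, 0, 0, 0, 0, 0, 0, 0.25, 0, 0, 0, 0, 0, 0, 0.25])

```text
clock: 12.65
eef_pos: [437.4, 166.5, 83.9]
eef_rot: [-3.141, -0.0, -2.97]
wrist_force: [0.7, -0.7, 0.8]
finger_gap: 70.8
finger_force: 0.0
```

Call:
jog_arm(rows=[0, 0, -3, 0, 0, 0, 0.25, 0, 0, -2, 0, 0, 0, 0.25, 0, 0, -1.2, 0, 0, 0, 0.25, 0, 0, -0.6, 0, 0, 0, 0.25, 0, 0, 0, 0, 0, 0, 0.25, 0, 0, 0, 0, 0, 0, 1, 0, 0, 0, 0, 0, 0, 1, 0, 0, 0, 0, 0, 0, 1, 0, 0, 0, 0, 0, 0, 1, 0, 0, 0, 0, 0, 0, 1, 0, 0, 0, 0, 0, 0, 1, 0, 0, 0, 0, 0, 0, 1])

```text
clock: 13.65
eef_pos: [437.7, 166.6, 16.0]
eef_rot: [3.142, 0.001, -2.97]
wrist_force: [-1.3, -1.7, 6.8]
finger_gap: 43.2
finger_force: 30.0
```

Call:
jog_arm(rows=[0, 0, 1, 0, 0, 0, 1, 0, 0, 3, 0, 0, 0, 1, 0, 0, 4, 0, 0, 0, 1, 1.07, -2.76, 0, 0, 0, 0, 1, 1.07, -2.76, 0, 0, 0, 0, 1, 1.07, -2.76, 0, 0, 0, 0, 1, 1.07, -2.76, 0, 0, 0, 0, 1, 1.07, -2.76, 0, 0, 0, 0, 1, 1.07, -2.76, 0, 0, 0, 0, 1, 1.07, -2.76, 0, 0, 0, 0, 1, 1.07, -2.76, 0, 0, 0, 0, 1, 1.07, -2.76, 0, 0, 0, 0, 1, 1.07, -2.76, 0, 0, 0, 0, 1, 1.07, -2.76, 0, 0, 0, 0, 1, 1.07, -2.76, 0, 0, 0, 0, 1, 1.07, -2.76, 0, 0, 0, 0, 1, 1.07, -2.76, 0, 0, 0, 0, 1, 1.07, -2.76, 0, 0, 0, 0, 1, 1.07, -2.76, 0, 0, 0, 0, 1, 1.07, -2.76, 0, 0, 0, 0, 1])

```text
clock: 15.32
eef_pos: [619.3, -303.9, 95.9]
eef_rot: [3.141, -0.0, -2.97]
wrist_force: [-0.1, 0.8, -1.9]
finger_gap: 43.9
finger_force: 30.0
```

Call:
jog_arm(rows=[0, 0, -2.5, 0, 0, 0, 1, 0, 0, -2, 0, 0, 0, 1, 0, 0, 0, 0, 0, 0, 1, 0, 0, 0, 0, 0, 0, 1])

```text
clock: 15.65
eef_pos: [618.7, -302.3, 50.1]
eef_rot: [3.14, -0.002, -2.97]
wrist_force: [0.6, 0.8, -1.4]
finger_gap: 43.4
finger_force: 30.0
```

Call:
jog_arm(rows=[0, 0, -1.5, 0, 0, 0, 1, 0, 0, -0.7, 0, 0, 0, 1, 0, 0, -0.35, 0, 0, 0, 1, 0, 0, 0, 0, 0, 0, 1, 0, 0, 0, 0, 0, 0, 1, 0, 0, 0, 0, 0, 0, 0.25, 0, 0, 0, 0, 0, 0, 0.25, 0, 0, 0, 0, 0, 0, 0.25, 0, 0, 0, 0, 0, 0, 0.25, 0, 0, 0, 0, 0, 0, 0.25, 0, 0, 1, 0, 0, 0, 0.25, 0, 0, 3, 0, 0, 0, 0.25, 0, 0, 4, 0, 0, 0, 0.25])

```text
clock: 16.73
eef_pos: [617.9, -302.0, 103.5]
eef_rot: [3.138, -0.004, -2.97]
wrist_force: [-0.4, 0.2, 0.1]
finger_gap: 70.6
finger_force: 0.0
```

Call:
jog_arm(rows=[-1.49, 2.8, 0, 0, 0, 0.007, 0.45, -1.49, 2.8, 0, 0, 0, 0.007, 0.45, -1.49, 2.8, 0, 0, 0, 0.007, 0.45, -1.49, 2.8, 0, 0, 0, 0.007, 0.45, -1.49, 2.8, 0, 0, 0, 0.007, 0.45, -1.49, 2.8, 0, 0, 0, 0.007, 0.45, -1.49, 2.8, 0, 0, 0, 0.007, 0.45, -1.49, 2.8, 0, 0, 0, 0.007, 0.45, -1.49, 2.8, 0, 0, 0, 0.007, 0.45, -1.49, 2.8, 0, 0, 0, 0.007, 0.45, -1.49, 2.8, 0, 0, 0, 0.007, 0.45, 0, 0, -3, 0, 0, 0, 0.45, 0, 0, -2, 0, 0, 0, 0.45, 0, 0, 0, 0, 0, 0, 0.45, 0, 0, 0, 0, 0, 0, 0.45])

```text
clock: 17.98
eef_pos: [455.3, 5.2, 55.4]
eef_rot: [3.141, -0.001, -2.893]
wrist_force: [0.4, 0.5, 0.6]
finger_gap: 51.8
finger_force: 0.0
```

Call:
jog_arm(rows=[0, 0, -2, 0, 0, 0, 0.45, 0, 0, -1.3, 0, 0, 0, 0.45, 0, 0, -0.8, 0, 0, 0, 0.45, 0, 0, -0.3, 0, 0, 0, 0.45, 0, 0, 0, 0, 0, 0, 0.45, 0, 0, 0, 0, 0, 0, 0.45])

```text
clock: 18.48
eef_pos: [455.9, 5.1, 11.9]
eef_rot: [-3.141, 0.001, -2.894]
wrist_force: [-0.5, -0.6, 0.3]
finger_gap: 52.2
finger_force: 0.0
```

Call:
jog_arm(rows=[0, 0, -0.2, 0, 0, 0, 0.45, 0, 0, 0, 0, 0, 0, 0.45, 0, 0, 0, 0, 0, 0, 1, 0, 0, 0, 0, 0, 0, 1, 0, 0, 0, 0, 0, 0, 1, 0, 0, 0, 0, 0, 0, 1, 0, 0, 0, 0, 0, 0, 1, 0, 0, 0, 0, 0, 0, 1, 0, 0, 0, 0, 0, 0, 1], newtons=40)

```text
clock: 19.23
eef_pos: [455.4, 5.3, 9.0]
eef_rot: [-3.142, 0.0, -2.893]
wrist_force: [-0.7, 0.4, 2.4]
finger_gap: 27.1
finger_force: 39.9
```

Call:
jog_arm(rows=[0, 0, 0.5, 0, 0, 0, 1, 0, 0, 1.5, 0, 0, 0, 1, 0, 0, 3, 0, 0, 0, 1, 0, 0, 2, 0, 0, 0, 1, 1, -0.56, 0, 0, 0, 0, 1, 2, -1.12, 0, 0, 0, -0.002, 1, 2, -1.12, 0, 0, 0, -0.002, 1, 2, -1.12, 0, 0, 0, -0.002, 1, 2, -1.12, 0, 0, 0, 0, 1, 2, -1.12, 0, 0, 0, 0, 1, 2, -1.12, 0, 0, 0, 0, 1, 2, -1.12, 0, 0, 0, 0, 1, 1.8, -1.12, 0, 0, 0, 0, 1, 0, 0, -2, 0, 0, 0, 1, 0, 0, -1, 0, 0, 0, 1, 0, 0, 0, 0, 0, 0, 1, 0, 0, 0, 0, 0, 0, 1])

```text
clock: 20.65
eef_pos: [622.5, -89.5, 48.5]
eef_rot: [3.141, -0.002, -2.899]
wrist_force: [0.4, -0.0, -1.6]
finger_gap: 27.1
finger_force: 39.9
```

Down to about z = 18 mm, then release.

Call:
jog_arm(rows=[0, 0, -1.5, 0, 0, 0, 1, 0, 0, -0.9, 0, 0, 0, 1, 0, 0, -0.5, 0, 0, 0, 1, 0, 0, 0, 0, 0, 0, 1, 0, 0, 0, 0, 0, 0, 1])

```text
clock: 21.07
eef_pos: [623.3, -89.8, 20.3]
eef_rot: [-3.142, -0.0, -2.899]
wrist_force: [0.2, -0.9, -1.6]
finger_gap: 27.3
finger_force: 39.9
```

Call:
jog_arm(rows=[0, 0, -0.15, 0, 0, 0, 1, 0, 0, 0, 0, 0, 0, 1, 0, 0, 0, 0, 0, 0, 0.45, 0, 0, 0, 0, 0, 0, 0.45, 0, 0, 0, 0, 0, 0, 0.45, 0, 0, 0, 0, 0, 0, 0.45, 0, 0, 1, 0, 0, 0, 0.45, 0, 0, 3, 0, 0, 0, 0.45, 0, 0, 4, 0, 0, 0, 0.45, -3, 0, 2, 0, 0, 0, 0.45, -3, 0, 0, 0, 0, 0, 0.45, -3, 0, 0, 0, 0, 0, 0.45, -3, 0, 0, 0, 0, 0, 0.45, -3, 0, 0, 0, 0, 0, 0.45, -3, 0, 0, 0, 0, 0, 0.45, -3, 0, 0, 0, 0, 0, 0.45, -3, 0, 0, 0, 0, 0, 0.45, 0, 0, 0, 0, 0, 0, 0.45])

```text
clock: 22.57
eef_pos: [379.7, -89.5, 118.8]
eef_rot: [3.141, -0.001, -2.9]
wrist_force: [-1.3, 0.3, -0.4]
finger_gap: 51.5
finger_force: 0.0
```

Run:
```python
from h import *
p,d=manip.camera("top"); cv2.imwrite("pics/top1.png",p);np.save("top1.npy",d)
cv2.imwrite("pics/t2.png",cv2.resize(p[160:320,95:525],None,fx=1.85,fy=1.85,interpolation=cv2.INTER_CUBIC))
C=cloud("top",d)
for nm,(x0,y0,x1,y1),lo,hi in(("knob",(460,175,515,245),36,55),("handle",(283,172,333,237),38,62)):
    s=C[y0:y1,x0:x1].reshape(-1,3);s=s[(s[:,2]>lo)&(s[:,2]<hi)];print(nm,np.median(s,0),cv2.minAreaRect(s[:,:2].astype(np.float32)))
b=(p.max(2)<50).astype(np.uint8)*255
for nm,(x0,y0,x1,y1) in(("hinge",(365,175,422,245)),("bolt",(210,175,255,240)),("handle",(283,172,333,237)),("knob",(460,175,515,245))):
    v,u=np.nonzero(b[y0:y1,x0:x1]);print(nm,cv2.minAreaRect(onplane("top",np.c_[u+x0,v+y0],12)[:,:2].astype(np.float32)))
```

```text
knob [ 618.26894887 -299.13037569   43.87207561] ((617.7219848632812, -299.447998046875), (41.862823486328125, 42.305789947509766), 35.893898010253906)
handle [635.09384724 118.72699526  49.11585436] ((635.232421875, 119.34959411621094), (91.69107818603516, 13.95859432220459), 9.619470596313477)
hinge ((622.818603515625, -88.98187255859375), (105.76680755615234, 72.914306640625), 15.484298706054688)
bolt ((632.0840454101562, 304.35943603515625), (47.20856475830078, 106.93038177490234), 89.92349243164062)
handle ((637.7511596679688, 118.73231506347656), (113.61823272705078, 23.627771377563477), 9.724740028381348)
knob ((619.8950805664062, -301.82354736328125), (49.595489501953125, 53.64017868041992), 18.046363830566406)
```

View pics/t2.png

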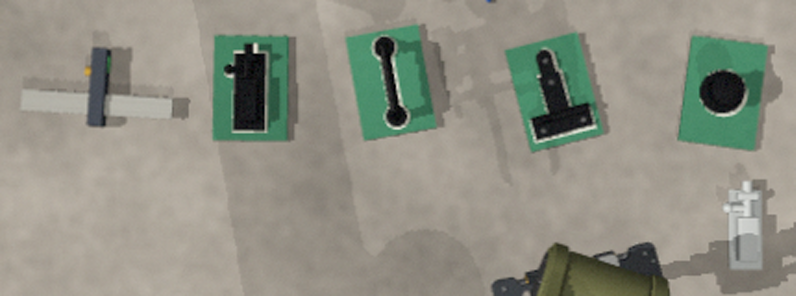

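All four black fittings sit on their outlines: bolt (250,90), handle (390,82), hinge (558,95), knob (723,93). The latch and the square have not moved.

```bash
python3 -c "
from cell import manip
print(manip.sign_off())"
```

```text
the job is handed in; nothing more can be done
None
```

The hinge, bolt, pull handle and knob were each laid on their own tile, measured within about 4 mm of the outline's middle and turned to match. The latch and square were left alone, and the job was handed in at about 23 s, with no verdict returned.

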